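Snap the hammer-eye drift into the bench holder's spring clips

ROBOT

A 6-joint arm with a two-finger parallel gripper is mounted at the origin on the work surface. World frame = base frame: x ahead of the robot, y to its left, z up, the work surface at z = 0. Lengths are in m, angles in rad, forces in N, time in s.
With the tool pointing down it reaches from about 0.375 to 0.9 m from the base axis. Payload 3.1 kg.
Tool frame: the origin (TCP) lies between the finger pads; the fingertips stand manip.nose_length ahead of it and the grasp point (between the pads) lies 5 mm behind it (manip.nose_length is the distance from the TCP to the fingertips, in m); z points along the fingers, y is the line along which they close (so a half turn about z gives the same grasp; the last joint's range is limited). The gripper opens to 85 mm and grips with 20 to 120 N. Pads are 22 mm wide; open, the fingers measure 114 mm over their backs; the gripper's body (76 mm by 85 mm) begins 54 mm behind the grasp point. The pads swing forward as they close: fully open they stand 13 mm farther back than shut.
Start: joints at [1.157, 0.527, 1.433, -0, 1.181, -0.178], TCP at [0.146, 0.608, 0.245] pointing down, gripper open.
Joint ranges: [-3.08, 3.08], [-0.75, 2.2], [0.22, 2.44], [-1.43, 4.57], [0, 2.65], [-2.85, 2.85]. Speed limits (rad/s): [2.79, 2.79, 3.14, 3.14, 3.14, 3.14].

INTERFACE

Orientations are given as a unit quaternion [x, y, z, w].
In Python, from station import monitor, eyes, job, manip gives the robot as it stands.
- The arm moves only by the shell command python3 -m pendant 'ROWS' [FORCE]. ROWS is JSON, a list that holds one entry, the list of rows, each a list of 7 numbers: the shift along the tool's x, y, z as a fraction of full scale, then the turn, a rotation vector about the tool's x, y, z as a fraction of full scale, then the opening, from 0 (shut) to 1 (fully open). A call has 1 to 20 rows; each row shifts and turns the commanded pose from where the row before left it, along the tool's axes as they then stand; what a row does not reach is not made up. Full scale, the value 1, is 800 mm for a shift and 0.12 rad for a turn. A row lasts 1/10 s, in which the tool goes at most 50 mm and 8.59 degrees, less where a joint would pass 70% of its speed; a pose out of reach is approached as far as the arm can. A call with a number of a shift or a turn outside -1 to 1 is refused whole. A call with a gripper value outside its range is refused whole. The fingers move at their own pace and stop on an object; FORCE is the grip in N (left out, the last holds). Time passes only in rows, so rows that do not move let the fingers close. It gives the time, the measured TCP pose, the force, the opening and the grip force at its end, in the units of the state.
- monitor.sense(): the state, without advancing time (a new reading comes with each control period).
- eyes.snapshot(name): name is "side" or "top"; returns a dict with "pixels" (480x640x3 uint8, red, green, blue), "depth" (480x640 float32, m along the optical axis (not along the pixel's ray), 0 where there is no reading), "intrinsics" (3x3 intrinsics, pixels), "k1" (the pictures are not rectified: a ray, as slopes to the right and down, at radius r is drawn at 1 + k1 r^2 times it, then the intrinsics apply), "eye" and "attitude" of the camera in the world. Camera axes: x right, y down, z forward; pixel columns grow to the right and rows downward; lengths in m; the calibration is good to about 2 mm. A picture is of the moment at which its call begins.
- job.sign_off(): hands the job in; it is judged then, once.
The state is a dict: "t": time; "q": joint angles; "qd": joint speeds; "tau": joint torques, N m; "tcp_pos": TCP position; "tool_rot": TCP orientation; "force": force on the tool from outside, world axes, zero at the start; "ft_torque": the same for the moment, N m; "finger_gap": opening from 0.0 (shut) to 1.0 (fully open); "gripper_force": force on a finger pad.
Only numpy, scipy, OpenCV 4.12 (cv2) and the standard library are available. Lean on these libraries where they do the work, as an engineer would, in place of code of your own. Each camera call takes 0.05 s, during which the arm holds its last target. There are 200 camera calls.

TASK

Pick up the drift - the steel bar with both ends chamfered alike - and put it away in the spring-clip holder: lay it level over the two clips and press it down gently until its ends have spread both clips and it has snapped fully home, resting in both saddles. Never force it, let go of it when it is in, and leave the other things on the bench where they are.

Things in the scene. Friction and masses are not known exactly. Their poses are not given: they have to be found in the camera images.
- drift: The drift: plain steel octagonal bar, 20 mm across flats, 140 mm long, about 0.3 kg; both ends alike, coned over the last 5 mm down to a 6 mm flat. Lies on a flat. Origin under its middle, on its underside (10 mm below its centre line); x along the bar, z up. Either end may go either way.
- stand: Foot of the holder, bolted down: dark steel plate 100 x 230 x 10 mm with two short sleeves. Origin under its centre, on the bench; z up. The drift belongs straight above the origin, lying along the stand's y axis, level. The sleeves carry a separate head that was clamped by hand at some height: anywhere from its lowest to 40 mm higher. That height is not measured; find it by feel or by eye.
- stand_top (a point): Centre of the foot plate's top, 10 mm above the bench. The head has two saddles, 12 mm wide along y, centred 50 mm either side, with flat floors and flared cheeks 16 mm high; saddle floors are 50 mm above this point with the head at its lowest, 90 mm at its highest. Nothing stands between the saddles higher than 22 mm below their floors: room there for fingers.
- clip_a (a joint): Deflection of the leaf spring clip at the stand's +y end, rad: 0 relaxed, growing outward; pivot at the foot of the leaf, 43 mm below its round nose (8 mm thick). Noses stand 132 mm apart at rest, 17 mm above the saddle floors; the leaves flare out above them to 41 mm above the floors. An end passing spreads it about 0.09 rad; home, about 0.05 rad, the nose pressing on top of the cone.
- clip_b (a joint): The same for the clip at the stand's -y end. Ends first touch the noses with the bar's underside about 17 mm above the saddle floors; pushing both clips apart takes 8 to 16 N in all, falling off suddenly 10 to 14 mm lower, where the clips snap over the ends and hold the bar down on the floors. One end may snap in before the other.
- chisel: Not for the holder: octagonal steel chisel, 18 mm across, about 187 mm long, one end drawn out flat. Origin under the octagonal part's middle; x towards the flat end.
- punch: Not for the holder: octagonal steel punch, 16 mm across, 145 mm long, one end a long taper, the other cut square. Origin under the octagonal part's middle; x towards the point.
- hammer: Bystander: hammer with a wooden handle, lying on the bench; origin under its middle, handle to -x.
- brush: Bystander: flat paint brush with a yellow handle; origin under its middle, handle to -x.
- can: Bystander: spray can, 66 mm diameter, 190 mm tall, upright; origin under its centre.
- jar: Bystander: glass jar of wax with a steel lid, 72 mm diameter, 85 mm tall; origin under its centre.
Not all that is in view belongs to the job. What is shaped like the stand but blue is not meant. Leave any orange look-alike of the drift alone.

How it is judged:
On the way:
1. the drift is lifted clear of the bench (height (world z) of drift above 0.05 m), for 0.1 s.
At the end, for the whole second after the job is handed in: The drift lies along the stand's y axis (within 0.1 rad), its middle within 4 mm of the stand's middle along that axis so that both clips are over its ends, resting on both saddle floors (over 0.3 N on each), still and let go (contact force between drift and saddle_a_c0 above 0.3 N and contact force between drift and saddle_b_c0 above 0.3 N and angle between the x axis of drift and the y axis of stand, either way round below 0.1 rad and y of drift in the frame of stand between -0.004 and 0.004 m and linear speed of drift below 0.02 m/s); the robot touches nothing.
It fails at once if the drift or the robot pushes on a saddle, clip or the head with more than 60 N in all (contact force between any of drift, the arm, the fingers and head above 60 N).
It fails at once if another thing on the bench is moved more than 30 mm (distance of any of chisel, punch, hammer, brush, can, jar from where it was at the start of the episode above 0.03 m).
It also fails if it takes over 72 s, if anything falls off the work surface, if the arm or the gripper's body presses on something with over 40 N, if the wrist force passes 120 N, or if a joint passes its speed limit or range.

## Working session

There is one attempt and no reset: what is moved stays moved. The work goes in short steps, Python scripts to look and compute and a shell command to move; the robot and the scene stay as the last step left them, time stands still between calls to the robot, and variables do not carry over. Pictures are saved under pics/ and viewed, at most 10 in all, crops included, and the job is handed in when it is done.

```bash
mkdir -p pics; ls; cat > h.py <<'E'
import numpy as np,cv2
from scipy.spatial.transform import Rotation as R
from station import monitor,eyes,job,manip
def snap(n):
    s=eyes.snapshot(n); return s
def rot(s):
    a=np.array(s["attitude"],float); return a if a.shape==(3,3) else R.from_quat(a).as_matrix()
def cloud(s):
    K=np.array(s["intrinsics"],float);h,w=s["depth"].shape
    u,v=np.meshgrid(np.arange(w),np.arange(h))
    xd=(u-K[0,2])/K[0,0];yd=(v-K[1,2])/K[1,1];x,y=xd.copy(),yd.copy()
    for _ in range(10):
        f=1+s["k1"]*(x*x+y*y);x,y=xd/f,yd/f
    z=s["depth"]
    return np.stack([x*z,y*z,z],-1)@rot(s).T+np.array(s["eye"])
def save(s,n,crop=None,f=1):
    im=cv2.cvtColor(s["pixels"],cv2.COLOR_RGB2BGR)
    if crop: im=im[crop[1]:crop[3],crop[0]:crop[2]]
    cv2.imwrite("pics/"+n,cv2.resize(im,None,fx=f,fy=f,interpolation=cv2.INTER_CUBIC))
E
python3 - <<'E'
from h import *
for n in("top","side"):
    s=snap(n);save(s,n+"1.png");np.savez(n+".npz",P=cloud(s),im=s["pixels"]);print(n,s["eye"],s["attitude"],s["intrinsics"],s["k1"])
print(monitor.sense(),manip.nose_length)
E
```

```text
pics
top [0.40246759 0.02661946 1.16619586] [ 0.71622599 -0.69551041  0.04740843 -0.03221865] [[512.60902187   0.         317.55582521]
 [  0.         512.60902187 242.56763963]
 [  0.           0.           1.        ]] 0.05169031711145379
side [0.47389469 0.77252983 1.00208083] [-0.03812865  0.93784342 -0.34435996  0.02030143] [[477.23102065   0.         320.99694763]
 [  0.         477.23102065 230.2871537 ]
 [  0.           0.           1.        ]] -0.08264670581867094
{'t': 0.1, 'q': array([ 1.15649760e+00,  5.28365095e-01,  1.43374970e+00, -5.54728132e-06,
        1.18140520e+00, -1.78474806e-01]), 'qd': array([ 0.0004507 , -0.00207271, -0.00291813,  0.00209968, -0.00027001,
        0.00099519]), 'tau': array([ 4.41352004e-04, -4.43305278e+01, -1.78586107e+01, -2.03278069e-04,
        3.86946587e-03, -1.19378316e-05]), 'tcp_pos': array([0.14573794, 0.60714956, 0.24444421]), 'tool_rot': array([ 1.17637819e-01,  9.93056099e-01, -9.22399964e-04, -2.79002113e-04]), 'force': array([-0.79666803,  0.31014877,  0.19793765]), 'ft_torque': array([ 0.01630427, -0.00243878, -0.050001  ]), 'gripper_force': 0.0, 'finger_gap': 1.0025147655938018} 0.014
```

View pics/top1.png

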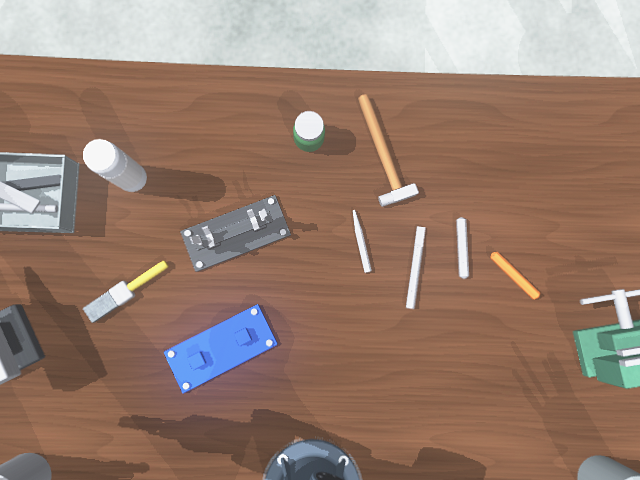

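View pics/side1.png

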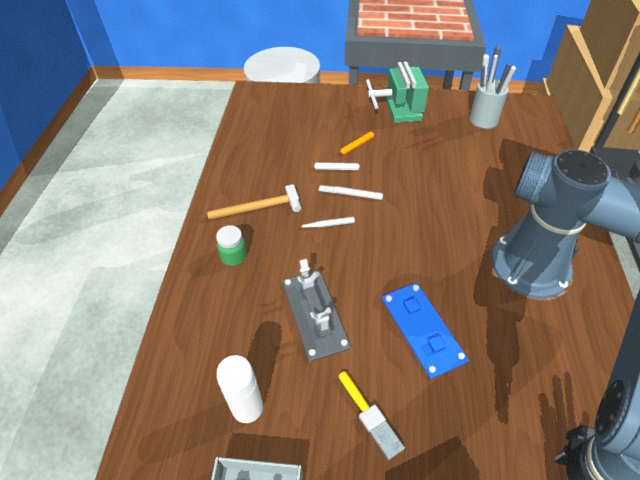

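The top view shows the drift (both ends chamfered) at about (463,248), the chisel at (416,267), the punch at (362,241) and the dark stand at (236,233). The side view shows the drift at (337,166) and the stand at (316,315), with its head low to mid height. Next I'll measure the drift and the stand.

```bash
python3 - <<'E'
from h import *
for n,box,dbox in(("top",(170,185,300,280),(445,210,482,285)),("side",(270,255,360,365),(308,155,366,178))):
    d=np.load(n+".npz");P,im=d["P"],d["im"].astype(int)
    def sel(b): return P[b[1]:b[3],b[0]:b[2]].reshape(-1,3),im[b[1]:b[3],b[0]:b[2]].reshape(-1,3)
    p,c=sel(dbox); print(n,"bench z",np.median(p[:,2]))
    m=(p[:,2]>.010)&(p[:,2]<.035)&(c.min(1)>120); q=p[m]
    r=cv2.minAreaRect(q[:,:2].astype(np.float32)*1000); b=cv2.boxPoints(r)
    e=sorted([b[1]-b[0],b[2]-b[1]],key=np.linalg.norm)[1]
    print("drift",m.sum(),r,"zmax",np.percentile(q[:,2],90),"ang",np.arctan2(e[1],e[0]))
    p,c=sel(box); sat=c.max(1)-c.min(1)
    m=(p[:,2]>.006)&(p[:,2]<.016)&(sat<30); r=cv2.minAreaRect(p[m][:,:2].astype(np.float32)*1000); b=cv2.boxPoints(r)
    e=sorted([b[1]-b[0],b[2]-b[1]],key=np.linalg.norm)[1]; a=np.arctan2(e[1],e[0])
    print("stand",m.sum(),r,"ang",a)
    ctr=np.array(r[0])/1000; ey=np.array([np.cos(a),np.sin(a)]); ex=np.array([ey[1],-ey[0]])
    h=p[:,2]>.02; q=p[h]; X=(q[:,:2]-ctr)@ex;Y=(q[:,:2]-ctr)@ey
    np.set_printoptions(precision=4,suppress=True)
    for lo in np.arange(-.1,.1,.01):
        k=(Y>=lo)&(Y<lo+.01)&(abs(X)<.06)
        if k.sum():print("%.3f"%lo,k.sum(),"z",np.percentile(q[k,2],[0,10,50,90,100]),"X",X[k].min(),X[k].max())
E
```

```text
top bench z 0.0013718046886839197
drift 540 ((532.87744140625, -325.36639404296875), (139.354248046875, 21.880964279174805), 2.404292345046997) zmax 0.022678594121388708 ang 0.041963015
stand 3080 ((551.198486328125, 189.99961853027344), (100.89104461669922, 229.02366638183594), 23.346954345703125) ang -1.163315
-0.100 1 z [0.0203 0.0203 0.0203 0.0203 0.0203] X -0.03393801736862194 -0.03393801736862194
-0.090 31 z [0.0394 0.0484 0.0534 0.1118 0.115 ] X -0.007472613896331396 0.012696474809036181
-0.080 82 z [0.0472 0.0521 0.1012 0.112  0.1161] X -0.010690920521755558 0.013268193126963165
-0.070 90 z [0.0219 0.0314 0.0514 0.0952 0.1004] X -0.012604755116759325 0.015028536414205507
-0.060 70 z [0.0204 0.0491 0.0774 0.089  0.0939] X -0.021689791299299946 0.022174851286435943
-0.050 120 z [0.0208 0.0441 0.0726 0.0877 0.0927] X -0.021713018700677066 0.02293518327188639
-0.040 55 z [0.0445 0.0484 0.0511 0.0538 0.0569] X -0.012963754976381308 0.012824077289971444
-0.030 57 z [0.0468 0.0476 0.0518 0.0547 0.0565] X -0.012483083589692587 0.0130839036182162
-0.020 56 z [0.0465 0.0485 0.0515 0.05
[... 2275 characters left out ...]
0.0567] X -0.012625658730949521 0.012440381161586396
0.010 75 z [0.02   0.0382 0.0532 0.0735 0.0909] X -0.019848617238259807 0.01892745094303943
0.020 122 z [0.0201 0.0512 0.0752 0.0894 0.093 ] X -0.021804353769983298 0.02233077596477045
0.030 29 z [0.0212 0.0283 0.0743 0.0872 0.0897] X -0.020242955572775084 0.018003444780443443
0.040 86 z [0.0238 0.0527 0.0913 0.101  0.11  ] X -0.014011778692614324 0.011710647123635752
0.050 73 z [0.0519 0.0549 0.1041 0.1152 0.1184] X -0.01217017705911291 0.01330567243194799
0.060 2 z [0.0518 0.052  0.0528 0.0535 0.0537] X -0.011030476499276723 -0.005884531577040944
0.070 1 z [0.0205 0.0205 0.0205 0.0205 0.0205] X -0.038727684670356616 -0.038727684670356616
```

```bash
cat >> h.py <<'E'
def goto(*pts,yaw=None,p0=None):
    """print shift (scaled, tool axes, present attitude) for each leg, min rows; then the turn"""
    s=monitor.sense();Rt=R.from_quat(s["tool_rot"]);p=np.array(s["tcp_pos"] if p0 is None else p0)
    print("t %.1f"%s["t"],"tcp",p.round(4),"yaw %.4f"%np.arctan2(*Rt.as_matrix()[[1,0],0]),"zaxis",Rt.as_matrix()[:,2].round(4),"F",s["force"].round(1),"gap",s["finger_gap"].round(3),"grip",s["gripper_force"].round(1))
    for t in pts:
        d=Rt.inv().apply(np.array(t)-p);print("shift",(d/.8).round(4),"rows",np.linalg.norm(d)/.05);p=np.array(t)
    if yaw is not None:
        c,k=np.cos(yaw),np.sin(yaw);T=R.from_matrix(np.array([[c,k,0],[k,-c,0],[0,0,-1.]]))
        print("turn",((Rt.inv()*T).as_rotvec()/.12).round(3))
E
python3 - <<'E'
from h import *
goto((.40,.20,.245),(.533,-.326,.2),yaw=3.184)
E
```

```text
Traceback (most recent call last):
  File "h.py", line 23, in goto
    print("t %.1f"%s["t"],"tcp",p.round(4),"yaw %.4f"%np.arctan2(*Rt.as_matrix()[[1,0],0]),"zaxis",Rt.as_matrix()[:,2].round(4),"F",s["force"].round(1),"gap",s["finger_gap"].round(3),"grip",s["gripper_force"].round(1))
                                                                                                                                                              ^^^^^^^^^^^^^^^^^^^^^
AttributeError: 'float' object has no attribute 'round'
```

```bash
sed -i 's/s\["finger_gap"\].round(3)/round(s["finger_gap"],3)/;s/s\["gripper_force"\].round(1)/round(s["gripper_force"],1)/' h.py
python3 - <<'E'
from h import *
goto((.40,.20,.245),(.533,-.326,.2),yaw=3.184)
E
```

```text
t 0.1 tcp [0.1457 0.6071 0.2444] yaw 2.9058 zaxis [-8.0e-04 -1.8e-03 -1.0e+00] F [-0.8  0.3  0.2] gap 1.003 grip 0.0
shift [-0.4279 -0.4206 -0.    ] rows 9.600422220702495
shift [-0.3153 -0.6004  0.0573] rows 10.888342389914085
turn [-0.015 -0.005 -2.319]
```

```bash
python3 -m pendant '[[[-0.0428,-0.0421,0,0,0,0,1],[-0.0428,-0.0421,0,0,0,0,1],[-0.0428,-0.0421,0,0,0,0,1],[-0.0428,-0.0421,0,0,0,0,1],[-0.0428,-0.0421,0,0,0,0,1],[-0.0428,-0.0421,0,0,0,0,1],[-0.0428,-0.0421,0,0,0,0,1],[-0.0428,-0.0421,0,0,0,0,1],[-0.0428,-0.0421,0,0,0,0,1],[-0.0428,-0.0421,0,0,0,0,1]]]'
python3 -m pendant '[[[-0.0263,-0.05,0.0048,0,0,0,1],[-0.0263,-0.05,0.0048,0,0,0,1],[-0.0263,-0.05,0.0048,0,0,0,1],[-0.0263,-0.05,0.0048,0,0,0,1],[-0.0263,-0.05,0.0048,0,0,0,1],[-0.0263,-0.05,0.0048,0,0,0,1],[-0.0263,-0.05,0.0048,0,0,0,1],[-0.0263,-0.05,0.0048,0,0,0,1],[-0.0263,-0.05,0.0048,0,0,0,1],[-0.0263,-0.05,0.0048,0,0,0,1],[-0.0263,-0.05,0.0048,0,0,0,1],[-0.0263,-0.05,0.0048,0,0,0,1],[0,0,0,0,0,-0.773,1],[0,0,0,0,0,-0.773,1],[0,0,0,0,0,-0.773,1],[0,0,0,0,0,0,1],[0,0,0,0,0,0,1]]]' 40
python3 - <<'E'
from h import *
goto((.533,-.326,.06),(.533,-.326,.017),yaw=3.184)
E
```

```text
t: 1.1
tcp_pos: [0.4007, 0.1984, 0.2452]
tool_rot: [0.118, 0.993, 0.0, -0.0]
force: [0.4, 0.5, -0.8]
finger_gap: 0.998
gripper_force: 0.0
t: 2.8
tcp_pos: [0.5334, -0.3253, 0.1989]
tool_rot: [-0.02, 1.0, 0.0, -0.0]
force: [-0.4, 0.9, -0.2]
finger_gap: 1.001
gripper_force: 0.0
t 2.8 tcp [ 0.5334 -0.3253  0.1989] yaw -3.1010 zaxis [-6.e-04  5.e-04 -1.e+00] F [-0.4  0.9 -0.2] gap 1.001 grip 0.0
shift [ 0.0004 -0.001   0.1736] rows 2.7778037311962778
shift [-0.     -0.      0.0537] rows 0.86
turn [ 0.004 -0.005 -0.015]
```

```bash
python3 -m pendant '[[[0,-0.001,0.044,0,0,0,0.6],[0,0,0.044,0,0,0,0.6],[0,0,0.044,0,0,0,0.6],[0,0,0.042,0,0,0,0.6],[0,0,0.026,0,0,0,0.6],[0,0,0.026,0,0,0,0.6],[0,0,0,0,0,0,0.6],[0,0,0,0,0,0,0]]]' 60
python3 -m pendant '[[[0,0,0,0,0,0,0],[0,0,0,0,0,0,0],[0,0,0,0,0,0,0],[0,0,0,0,0,0,0],[0,0,0,0,0,0,0],[0,0,0,0,0,0,0]]]' 60
python3 -c "
from h import *
save(snap('side'),'grip.png',(290,90,490,240),3)"
```

```text
t: 3.6
tcp_pos: [0.5336, -0.3261, 0.0184]
tool_rot: [-0.021, 1.0, 0.0, -0.0]
force: [0.1, 0.6, 0.9]
finger_gap: 0.446
gripper_force: 0.0
t: 4.2
tcp_pos: [0.5345, -0.3269, 0.0201]
tool_rot: [-0.021, 1.0, -0.001, 0.001]
force: [-1.3, 0.2, 6.3]
finger_gap: 0.208
gripper_force: 61.3
```

View pics/grip.png

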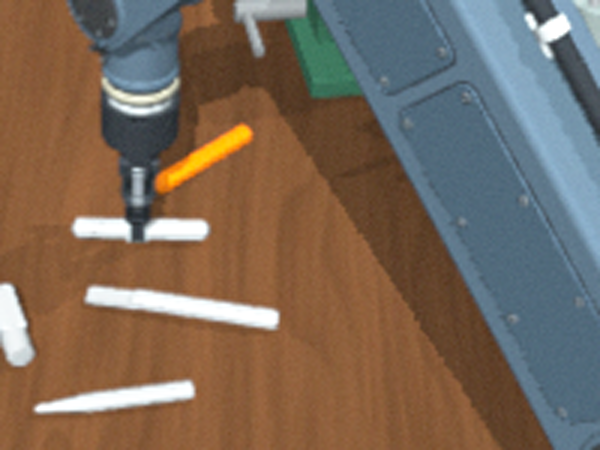

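The side crop shows the fingers around the middle of the drift at about (138,228), with the ends at about x=75 and x=208, and the neighbouring bars untouched. I'll lift it.

```bash
python3 -m pendant '[[[0,0,-0.01,0,0,0,0],[0,0,-0.03,0,0,0,0],[0,0,-0.04,0,0,0,0],[0,0,-0.05,0,0,0,0],[0,0,-0.05,0,0,0,0],[0,0,-0.05,0,0,0,0],[0,0,0,0,0,0,0],[0,0,0,0,0,0,0]]]' 60
python3 -c "
from h import *
goto((.551,.190,.2),yaw=1.978)
s=snap('side');save(s,'lift.png',(290,60,490,210),3);np.savez('lift.npz',P=cloud(s),im=s['pixels'])"
```

```text
t: 5.05
tcp_pos: [0.5334, -0.3262, 0.2033]
tool_rot: [-0.021, 1.0, -0.0, 0.0]
force: [-0.3, 0.2, -2.6]
finger_gap: 0.21
gripper_force: 60.3
t 5.0 tcp [ 0.5334 -0.3262  0.2033] yaw -3.0991 zaxis [ 9.e-04 -9.e-04 -1.e+00] F [-0.3  0.2 -2.6] gap 0.21 grip 60.3
shift [-0.0493  0.6437  0.0036] rows 10.329477308068492
turn [-2.000e-03  1.100e-02  1.005e+01]
```

View pics/lift.png

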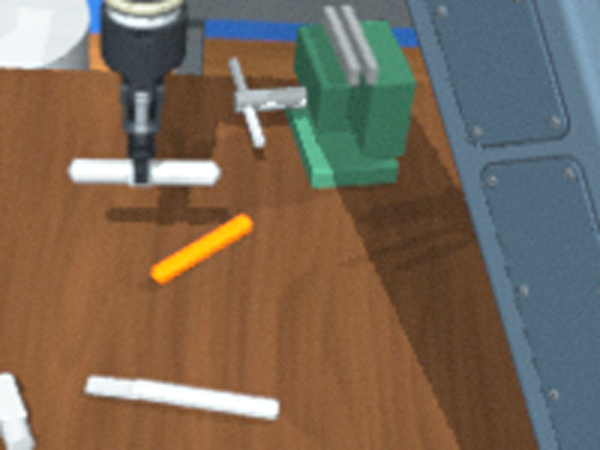

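The crop shows the drift level in the fingers, with its ends at about (70,170) and (220,173) and the fingers near x=142. I'll move it over the stand.

```bash
python3 -m pendant '[[[-0.0041,0.0536,0.0003,0,0,0,0],[-0.0041,0.0536,0.0003,0,0,0,0],[-0.0041,0.0536,0.0003,0,0,0,0],[-0.0041,0.0536,0.0003,0,0,0,0],[-0.0041,0.0536,0.0003,0,0,0,0],[-0.0041,0.0536,0.0003,0,0,0,0],[-0.0041,0.0536,0.0003,0,0,0,0],[-0.0041,0.0536,0.0003,0,0,0,0],[-0.0041,0.0536,0.0003,0,0,0,0],[-0.0041,0.0536,0.0003,0,0,0,0],[-0.0041,0.0536,0.0003,0,0,0,0],[-0.0041,0.0536,0.0003,0,0,0,0]]]'
python3 -m pendant '[[[0,0,0,0,0,0.8375,0],[0,0,0,0,0,0.8375,0],[0,0,0,0,0,0.8375,0],[0,0,0,0,0,0.8375,0],[0,0,0,0,0,0.8375,0],[0,0,0,0,0,0.8375,0],[0,0,0,0,0,0.8375,0],[0,0,0,0,0,0.8375,0],[0,0,0,0,0,0.8375,0],[0,0,0,0,0,0.8375,0],[0,0,0,0,0,0.8375,0],[0,0,0,0,0,0.8375,0],[0,0,0,0,0,0,0],[0,0,0,0,0,0,0]]]'
python3 -c "
from h import *
goto((.551,.190,.145),yaw=1.978)
for n in('side','top'):
    s=snap(n);np.savez(n+'2.npz',P=cloud(s),im=s['pixels']);save(s,n+'2.png',(230,200,430,350) if n=='side' else (150,150,350,300),3)"
```

```text
t: 6.3
tcp_pos: [0.5491, 0.1909, 0.1969]
tool_rot: [-0.021, 1.0, -0.0, -0.003]
force: [1.0, -0.2, -3.0]
finger_gap: 0.211
gripper_force: 60.4
t: 7.7
tcp_pos: [0.5499, 0.1893, 0.1978]
tool_rot: [0.549, 0.836, -0.001, -0.001]
force: [0.1, 0.4, -3.4]
finger_gap: 0.211
gripper_force: 60.4
t 7.7 tcp [0.5499 0.1893 0.1978] yaw 1.9801 zaxis [-3.9e-03 -6.0e-04 -1.0e+00] F [ 0.1  0.4 -3.4] gap 0.211 grip 60.4
shift [0.0002 0.0019 0.066 ] rows 1.0558134968155317
turn [-0.032 -0.009  0.018]
```

View pics/side2.png

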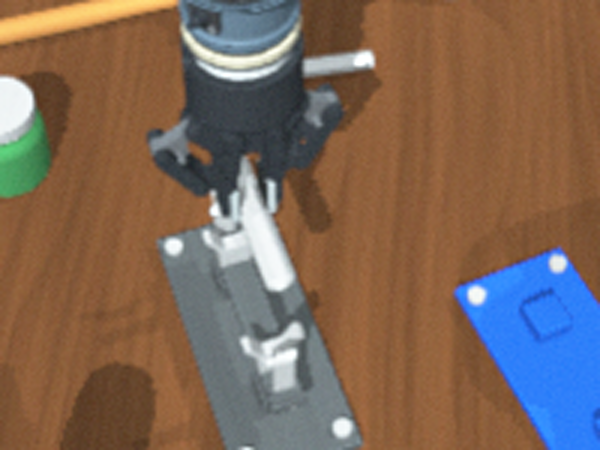

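View pics/top2.png

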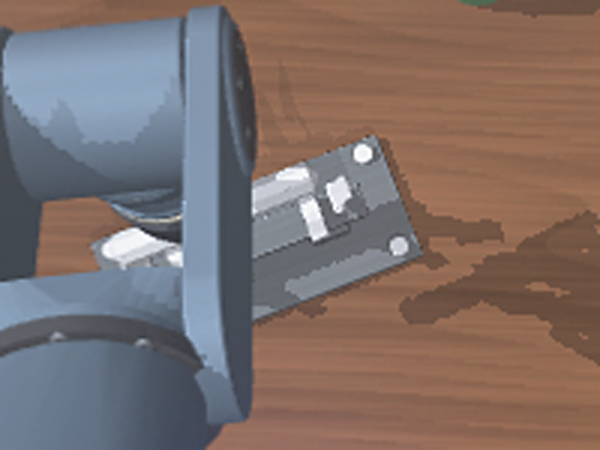

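Side crop: the bar is held level, its near end at about (280,280), above the stand. Top crop: both ends are visible either side of the wrist, at (300,180) and (115,250). Next I'll fit the bar pose relative to the stand.

```bash
python3 - <<'E'
from h import *
np.set_printoptions(precision=4,suppress=True)
s=monitor.sense();tcp=s["tcp_pos"];a=1.978
ey=np.array([np.cos(a),np.sin(a)]);ex=np.array([ey[1],-ey[0]]);C=np.array([.5512,.190])
for n in("top","side"):
    d=np.load(n+"2.npz");P,c=d["P"].reshape(-1,3),d["im"].reshape(-1,3).astype(int)
    r=P[:,:2]-C;X=r@ex;Y=r@ey
    m=(abs(X)<.02)&(abs(Y)<.09)&(P[:,2]>.165)&(P[:,2]<.205)&(c.min(1)>110)
    X,Y,Z=X[m],Y[m],P[m,2]
    print(n,m.sum(),"Y range",np.percentile(Y,[0,1,99,100]))
    for lo in np.arange(-.08,.08,.02):
        k=(Y>=lo)&(Y<lo+.02)
        if k.sum()>5: 
            t=k&(Z>np.percentile(Z[k],50)-.002)
            print("%.2f"%lo,k.sum(),"X min/med/max",X[k].min(),np.median(X[k]),X[k].max(),"Z 50,90",np.percentile(Z[k],[10,50,90]))
print("tcp rel",(tcp[:2]-C)@ex,(tcp[:2]-C)@ey)
E
```

```text
top 416 Y range [-0.0664 -0.0646  0.0707  0.073 ]
-0.08 27 X min/med/max -0.009251676504015444 -0.0009127664456980919 0.008156588709206379 Z 50,90 [0.1904 0.1948 0.1978]
-0.06 116 X min/med/max -0.010720231063822555 -0.0016067239241026568 0.009686252045844935 Z 50,90 [0.192  0.1963 0.1998]
-0.04 103 X min/med/max -0.01049748359036494 -0.0026730255891499978 0.010146396435189413 Z 50,90 [0.1911 0.1963 0.1992]
0.02 11 X min/med/max -0.010773757247529691 -0.009487222502140617 -0.0067250051090921 Z 50,90 [0.1881 0.1922 0.1967]
0.04 97 X min/med/max -0.011046455646600352 -0.004749552324313494 0.008305946167435787 Z 50,90 [0.1919 0.1961 0.2001]
0.06 61 X min/med/max -0.010517089384270454 -0.002275503850184867 0.009329762132567972 Z 50,90 [0.1906 0.1962 0.1993]
side 378 Y range [-0.0373 -0.0308  0.0727  0.0736]
-0.04 13 X min/med/max -0.009009821027458216 -0.0070143798116171635 -0.0035237963787907336 Z 50,90 [0.1945 0.1962 0.1983]
-0.02 45 X min/med/max -0.009140761120957653 -0.0030152551634452683 0.002895182070263287 Z 50,90 [0.1959 0.1983 0.2011]
0.00 96 X min/med/max -0.016715144421063404 0.0021280576207088273 0.018228936169613134 Z 50,90 [0.1909 0.1983 0.202 ]
0.02 75 X min/med/max -0.009360138457375534 0.0011553825984242665 0.009190347944465502 Z 50,90 [0.193  0.1976 0.2004]
0.04 81 X min/med/max -0.009176648398385405 0.0015260577171097832 0.009112273313298428 Z 50,90 [0.1932 0.1978 0.2003]
0.06 68 X min/med/max -0.009294624165134116 0.0012633870231294401 0.009033501749401512 Z 50,90 [0.1904 0.196  0.1999]
tcp rel -0.000928620160956191 -0.0002865775295068922
```

```bash
python3 -m pendant '[[[-0.0033,0.0006,0.02,0,0,0,0],[0,0,0.03,0,0,0,0],[0,0,0.02,0,0,0,0],[0,0,0.015,0,0,0,0],[0,0,0,0,0,0,0],[0,0,0,0,0,0,0]]]' 80
python3 - <<'E'
from h import *
np.set_printoptions(precision=4,suppress=True)
goto((.551,.19,.112))
s=monitor.sense();tcp=s["tcp_pos"];a=1.978
ey=np.array([np.cos(a),np.sin(a)]);ex=np.array([ey[1],-ey[0]]);C=np.array([.5512,.190])
for n in("top","side"):
    S=snap(n);P,c=cloud(S).reshape(-1,3),S["pixels"].reshape(-1,3).astype(int)
    if n=="side": save(S,"side3.png",(230,200,430,350),3)
    r=P[:,:2]-C;X=r@ex;Y=r@ey
    m=(abs(X)<.02)&(abs(Y)<.09)&(P[:,2]>.1165)&(P[:,2]<.135)&(c.min(1)>110)
    X,Y,Z=X[m],Y[m],P[m,2]
    print(n,m.sum(),"Y range",np.percentile(Y,[0,1,99,100]))
    for lo in np.arange(-.08,.08,.02):
        k=(Y>=lo)&(Y<lo+.02)
        if k.sum()>5: print("%.2f"%lo,k.sum(),"X",X[k].min(),np.median(X[k]),X[k].max(),"Z",np.percentile(Z[k],[10,50,90]))
print("tcp rel",(tcp[:2]-C)@ex,(tcp[:2]-C)@ey)
E
```

```text
t: 8.4
tcp_pos: [0.5528, 0.1873, 0.1317]
tool_rot: [0.549, 0.836, 0.0, 0.0]
force: [0.8, 0.4, -2.1]
finger_gap: 0.202
gripper_force: 82.3
t 8.4 tcp [0.5528 0.1873 0.1317] yaw 1.9784 zaxis [ 0.0002  0.     -1.    ] F [ 0.8  0.4 -2.1] gap 0.202 grip 82.3
shift [ 0.004  -0.0008  0.0246] rows 0.39872984038259895
top 218 Y range [-0.081  -0.0684  0.0602  0.0645]
-0.08 40 X -0.009113970275331597 0.000672528032567046 0.010587367950277173 Z [0.1234 0.1296 0.1331]
-0.06 99 X -0.00827265561396389 -6.231660844707434e-05 0.011393891128327513 Z [0.1254 0.1298 0.1327]
-0.04 59 X -0.009002420358368787 -0.0017298752621543732 0.010301190990818648 Z [0.1261 0.1292 0.1324]
0.04 16 X 0.003858531620563221 0.00724270225158264 0.011025882642149947 Z [0.1258 0.1299 0.1323]
side 309 Y range [-0.0342 -0.0316  0.08    0.0826]
-0.04 12 X -0.008328255094539406 -0.00518025223521449 -0.0016117614977938575 Z [0.1294 0.131  0.1336]
-0.02 36 X -0.007783924311252659 -0.0012198560661420804 0.006497724410969175 Z [0.1309 0.1324 0.1342]
0.00 78 X -0.014713749622254853 0.0036147740897933397 0.018091661659243686 Z [0.1262 0.1318 0.1342]
0.02 66 X -0.006785241384777459 0.004043576422044275 0.010934620352298065 Z [0.1273 0.131  0.1338]
0.04 66 X -0.0064261322558273335 0.004801799251278421 0.011596401620223061 Z [0.1269 0.1313 0.1342]
0.06 47 X -0.006361739349084226 0.003231682216815359 0.010919072620706745 Z [0.1231 0.1288 0.1329]
tcp rel 0.0004290401813744601 -0.003138558527121971
```

View pics/side3.png

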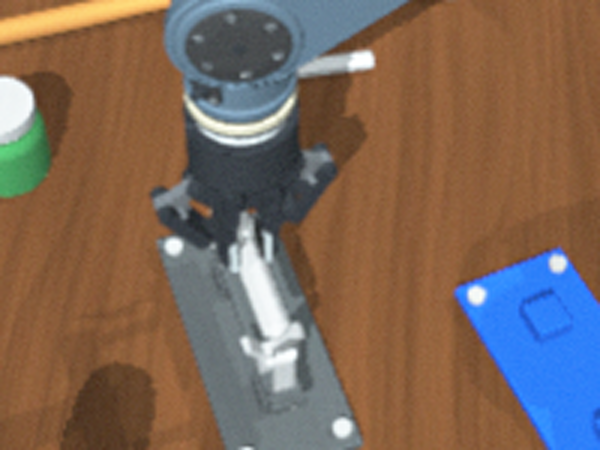

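The side crop shows the bar between the clip leaves, with its near end about (275,325) entering above the near saddle. I'll trim about 1.3 mm across the bar and then descend by feel.

```bash
python3 -m pendant '[[[0,-0.0016,0,0,0,0,0],[0,0,0.006,0,0,0,0],[0,0,0.006,0,0,0,0],[0,0,0.004,0,0,0,0],[0,0,0,0,0,0,0],[0,0,0,0,0,0,0]]]' 80
python3 -m pendant '[[[0,0,0.0025,0,0,0,0],[0,0,0.0025,0,0,0,0],[0,0,0,0,0,0,0],[0,0,0,0,0,0,0]]]' 80
python3 -m pendant '[[[0,0,0.0025,0,0,0,0],[0,0,0,0,0,0,0],[0,0,0,0,0,0,0]]]' 80
python3 -m pendant '[[[0,0,0.0025,0,0,0,0],[0,0,0,0,0,0,0],[0,0,0,0,0,0,0]]]' 80
python3 -c "
from h import *
print(monitor.sense()['ft_torque']);goto((.551,.19,.0945))"
```

```text
t: 9.1
tcp_pos: [0.5513, 0.1867, 0.1185]
tool_rot: [0.55, 0.835, -0.0, -0.0]
force: [-0.2, 0.3, -2.2]
finger_gap: 0.201
gripper_force: 82.3
t: 9.5
tcp_pos: [0.5514, 0.1868, 0.1147]
tool_rot: [0.549, 0.835, -0.0, -0.0]
force: [-0.1, -0.7, -2.9]
finger_gap: 0.202
gripper_force: 82.3
t: 9.8
tcp_pos: [0.5513, 0.1867, 0.1127]
tool_rot: [0.549, 0.836, -0.0, -0.0]
force: [-0.7, -0.5, -1.3]
finger_gap: 0.203
gripper_force: 82.3
t: 10.1
tcp_pos: [0.5514, 0.1867, 0.1107]
tool_rot: [0.549, 0.835, -0.0, -0.0]
force: [0.6, 0.6, -2.3]
finger_gap: 0.2
gripper_force: 82.3
[-0.03578392  0.04882492 -0.03120375]
t 10.1 tcp [0.5514 0.1867 0.1107] yaw 1.9781 zaxis [-1.e-04 -0.e+00 -1.e+00] F [ 0.6  0.6 -2.3] gap 0.2 grip 82.3
shift [0.004  0.0012 0.0202] rows 0.3303637303846084
```

```bash
for i in 1; do python3 -m pendant '[[[0,0,0.0025,0,0,0,0],[0,0,0,0,0,0,0],[0,0,0,0,0,0,0]]]' 80
python3 -m pendant '[[[0,0,0.0025,0,0,0,0],[0,0,0,0,0,0,0],[0,0,0,0,0,0,0]]]' 80
python3 -m pendant '[[[0,0,0.0025,0,0,0,0],[0,0,0,0,0,0,0],[0,0,0,0,0,0,0]]]' 80; done | grep -E "tcp_pos|force:"
python3 -c "
from h import *
print(monitor.sense()['ft_torque']);goto((.551,.19,.0945))"
```

```text
tcp_pos: [0.5518, 0.1868, 0.109]
force: [0.8, -0.6, -0.1]
gripper_force: 82.7
tcp_pos: [0.5522, 0.1869, 0.1075]
force: [0.4, 0.1, 5.1]
gripper_force: 83.2
tcp_pos: [0.5523, 0.1871, 0.1053]
force: [0.9, 1.3, 5.2]
gripper_force: 83.3
[ 0.33833843 -0.16079578  0.00786587]
t 11.0 tcp [0.5523 0.1871 0.1053] yaw 1.9776 zaxis [ 2.2e-03  8.0e-04 -1.0e+00] F [0.9 1.3 5.2] gap 0.199 grip 83.3
shift [ 0.004  -0.0001  0.0135] rows 0.2256013667742252
```

```bash
(python3 -m pendant '[[[0,0,0.0025,0,0,0,0],[0,0,0,0,0,0,0],[0,0,0,0,0,0,0]]]' 80
python3 -m pendant '[[[0,0,0.0025,0,0,0,0],[0,0,0,0,0,0,0],[0,0,0,0,0,0,0]]]' 80
python3 -m pendant '[[[0,0,0.0025,0,0,0,0],[0,0,0,0,0,0,0],[0,0,0,0,0,0,0]]]' 80) | grep -E "tcp_pos|force:"
python3 -c "
from h import *
print(monitor.sense()['ft_torque']);goto((.551,.19,.0945))"
```

```text
tcp_pos: [0.5517, 0.1868, 0.1023]
force: [2.6, -0.4, -1.0]
gripper_force: 82.6
tcp_pos: [0.5515, 0.1867, 0.1003]
force: [1.2, -1.0, -0.9]
gripper_force: 82.5
tcp_pos: [0.5502, 0.1861, 0.0975]
force: [1.8, -1.6, -6.4]
gripper_force: 81.9
[-0.21959148 -0.29942042 -0.12619094]
t 11.9 tcp [0.5502 0.1861 0.0975] yaw 1.9778 zaxis [-3.2e-03 -9.0e-04 -1.0e+00] F [ 1.8 -1.6 -6.4] gap 0.202 grip 81.9
shift [0.004  0.0029 0.0037] rows 0.09907560635016616
```

```bash
(python3 -m pendant '[[[0,0,0.0025,0,0,0,0],[0,0,0,0,0,0,0],[0,0,0,0,0,0,0]]]' 80
python3 -m pendant '[[[0,0,0.0025,0,0,0,0],[0,0,0,0,0,0,0],[0,0,0,0,0,0,0]]]' 80
python3 -m pendant '[[[0,0,0.0025,0,0,0,0],[0,0,0,0,0,0,0],[0,0,0,0,0,0,0]]]' 80) | grep -E "tcp_pos|force:"
python3 -c "
from h import *
print(monitor.sense()['ft_torque']);goto((.551,.19,.0945))"
```

```text
tcp_pos: [0.5499, 0.1867, 0.0954]
force: [0.2, -0.8, -10.8]
gripper_force: 81.4
tcp_pos: [0.5506, 0.1868, 0.0939]
force: [-0.2, 0.2, -13.4]
gripper_force: 81.1
tcp_pos: [0.5509, 0.1867, 0.0932]
force: [-2.5, -0.8, -2.7]
gripper_force: 82.2
[-0.1649848   0.38529491  0.05109998]
t 12.8 tcp [0.5509 0.1867 0.0932] yaw 1.9783 zaxis [-8.e-04 -1.e-04 -1.e+00] F [-2.5 -0.8 -2.7] gap 0.197 grip 82.2
shift [ 0.0037  0.0017 -0.0016] rows 0.07023177187378757
```

```bash
(python3 -m pendant '[[[0,0,0.0025,0,0,0,0],[0,0,0,0,0,0,0],[0,0,0,0,0,0,0]]]' 80
python3 -m pendant '[[[0,0,0.0015,0,0,0,0],[0,0,0,0,0,0,0],[0,0,0,0,0,0,0]]]' 80) | grep -E "tcp_pos|force:"
python3 -c "
from h import *
S=snap('side');save(S,'side4.png',(230,200,430,350),3)
print(monitor.sense()['ft_torque']);goto((.551,.19,.0945))"
```

```text
tcp_pos: [0.551, 0.1868, 0.0931]
force: [-5.9, -2.0, 9.6]
gripper_force: 83.8
tcp_pos: [0.551, 0.1868, 0.0931]
force: [-7.7, -1.9, 17.3]
gripper_force: 84.7
[-0.363829    1.33710822  0.07441676]
t 13.4 tcp [0.551  0.1868 0.0931] yaw 1.9785 zaxis [ 4.e-04 -2.e-04 -1.e+00] F [-7.4 -2.9 17.2] gap 0.198 grip 84.7
shift [ 0.0037  0.0016 -0.0018] rows 0.07101174616942076
```

View pics/side4.png

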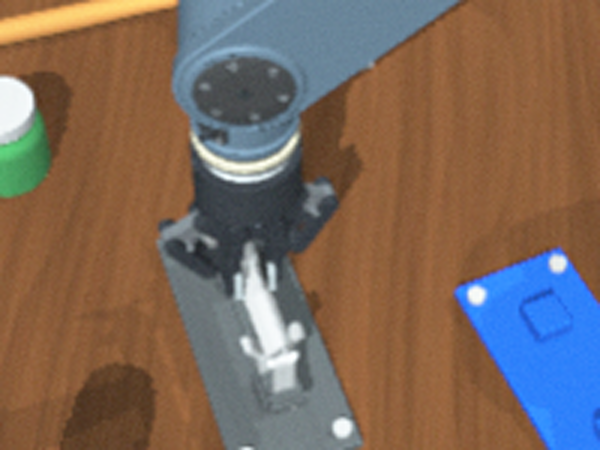

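The crop shows the bar down in the saddles, with its near end under the near clip at about (278,350). It is seated hard: z has stopped moving and the force is up to 17 N. I'll relax the press, open the gripper and retreat.

```bash
python3 -m pendant '[[[0,0,-0.005,0,0,0,0],[0,0,0,0,0,0,0],[0,0,0,0,0,0,0.5],[0,0,0,0,0,0,0.6],[0,0,0,0,0,0,0.6],[0,0,0,0,0,0,0.6],[0,0,0,0,0,0,0.6]]]' 
python3 -m pendant '[[[0,0,-0.01,0,0,0,0.6],[0,0,-0.02,0,0,0,0.6],[0,0,-0.03,0,0,0,0.6],[0,0,-0.04,0,0,0,0.6],[0,0,-0.04,0,0,0,0.6],[0,0,-0.04,0,0,0,0.6],[0,-0.06,0,0,0,0,0.6],[0,-0.06,0,0,0,0,0.6],[0,0,0,0,0,0,0.6],[0,0,0,0,0,0,0.6]]]'
python3 - <<'E'
from h import *
np.set_printoptions(precision=4,suppress=True)
a=1.978;ey=np.array([np.cos(a),np.sin(a)]);ex=np.array([ey[1],-ey[0]]);C=np.array([.5512,.190])
for n in("side","top"):
    S=snap(n);P,c=cloud(S).reshape(-1,3),S["pixels"].reshape(-1,3).astype(int)
    if n=="side": save(S,"fin.png",(230,200,430,350),3)
    r=P[:,:2]-C;X=r@ex;Y=r@ey
    m=(abs(X)<.012)&(abs(Y)<.1)&(P[:,2]>.06)
    for lo in np.arange(-.1,.1,.01):
        k=m&(Y>=lo)&(Y<lo+.01)
        if k.sum()>3: print(n,"%.2f"%lo,k.sum(),np.median(X[k]),np.percentile(P[k,2],[10,50,90]))
E
```

```text
t: 14.15
tcp_pos: [0.5517, 0.1868, 0.0937]
tool_rot: [0.55, 0.835, 0.0, 0.0]
force: [0.9, 0.8, -0.2]
finger_gap: 0.598
gripper_force: 0.0
t: 15.15
tcp_pos: [0.462, 0.1485, 0.2382]
tool_rot: [0.55, 0.835, 0.0, 0.0]
force: [1.4, -0.7, 0.7]
finger_gap: 0.601
gripper_force: 0.0
side -0.09 12 -0.002564419870652795 [0.1111 0.1131 0.1165]
side -0.08 54 0.0001261698870881299 [0.0953 0.1044 0.1139]
side -0.07 39 -0.00037929709324267943 [0.0897 0.0936 0.0985]
side -0.06 37 0.0031762779138222877 [0.0867 0.0924 0.0962]
side -0.05 38 0.004804328470111026 [0.0692 0.0924 0.0955]
side -0.04 38 0.00202411959605175 [0.0887 0.0929 0.0959]
side -0.03 30 0.0009362423315358659 [0.0893 0.0935 0.0971]
side -0.02 37 0.0016995084907221528 [0.0878 0.0926 0.0951]
side -0.01 34 0.00152987468664721 [0.088  0.0925 0.0954]
side -0.00 35 0.0023344884638990277 [0.0878 0.0925 0.0954]
side 0.01 35 0.0026344283596113956 [0.0872 0.0922 0.095 ]
side 0.02 34 0.002407373343233955 [0.087  0.0927 0.0957]
side 0.03 34 0.0025173843678245145 [0.0886 0.0927 0.0953]
side 0.04 41 0.0020458616169378263 [0.0826 0.092  0.0957]
side 0.05 47 0.004172560723192589 [0.0695 0.0901 0.0948]
side 0.06 28 0.0029507506846088395 [0.0883 0.0927 0.0958]
side 0.07 73 0.0008985526704820357 [0.0662 0.0841 0.0967]
side 0.08 6 -0.00032459284997764595 [0.1136 0.1155 0.1168]
top -0.09 12 0.0011455748387323836 [0.1126 0.1141 0.116 ]
top -0.08 48 -0.0016661040677788997 [0.0923 0.1027 0.1105]
top -0.07 46 -0.00046378761011854977 [0.087  0.0922 0.0947]
top -0.06 41 0.0002313504345219648 [0.0805 0.0918 0.0952]
```

View pics/fin.png

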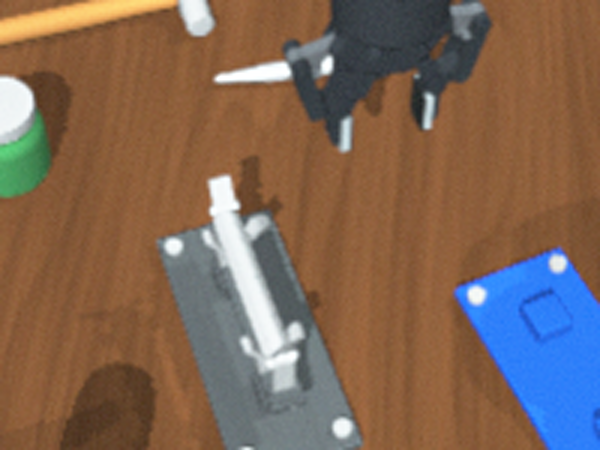

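The final crop shows the drift level in both saddles, with a clip over each end at about (225,205) and (280,360). The bar's top is at 0.0925 m along its whole length, and the gripper is clear.

```bash
python3 -c "
from station import job
print(job.sign_off())"
```

```text
the job is handed in; nothing more can be done
None
```

I put the drift away in the holder: it lies level on both saddles with both clips snapped over its ends, the gripper has let go and is clear, and I handed the job in at about 15 s without seeing the verdict.

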